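Close the sample vials and bring the hold-down bar over the shaker base

TASK

Get the three flip-cap vials on the shaker base ready to be clamped: first press shut the two caps that stand open, all the way down. Then lift the cast hold-down bar by its balance point, keeping it level, and hold it level about 3 cm above the locating post, its boss hole right over the post and the bar in line above the row of vials; finish while still holding it there, do not lower it or let go. Leave the other glassware and things on the bench where they are.

Things in the scene. Friction and masses are not known exactly. Their poses are not given: they have to be found in the camera images.
- post_top (a point): centre of the top of the upright steel locating post (12 mm across), at one end of the grey shaker base, 101 mm above the bench. y axis along the base, away from the vials, z up. The vial axes lie 60, 120 and 180 mm from the post along -y; shut caps top out 24.5 mm below this point.
- clamp_mid (a point): dark cast-metal hold-down bar, loose on the bench: middle of its 220 mm length, half-way up the plain bar, 25 mm above the bench. y axis along the bar towards the heavy boss, z up. The plain bar is 22 mm wide (x) and 22 mm high. The balance point (centre of mass) lies 36 mm from this point along +y, towards the boss; the boss's hole 90 mm along +y.
- boss_under (a point): centre of the 18 mm upright through hole of the bar's boss, at the boss's underside, 25 mm lower than clamp_mid; same axes. The boss is round, 40 mm across, 40 mm tall
- hinge_a (a point): middle of the hinge of one vial's cap, level with the cap's underside and the vial's rim, 70.5 mm above the bench. x axis points from the vial's axis out over the hinge (away from the robot), y along the row towards the post, z up; vial axis 19 mm along -x. Vial 32 mm across, fixed in the base; its place in the row varies. Cap: white disc 33 mm across, 6 mm thick, thumb tab ending 42 mm from the hinge.
- cap_a (a joint): angle of the cap on hinge_a, rad: 0 = fully shut, flat on the rim, 1.57 = straight up, up to 2.1 = leaning back away from the vial. Stiff friction hinge (about 1 N at the cap's middle), stays where it is left. Open caps start between 1.2 and 1.8; one of the three is shut already.
- hinge_b (a point): middle of the hinge of one vial's cap, level with the cap's underside and the vial's rim, 70.5 mm above the bench. x axis points from the vial's axis out over the hinge (away from the robot), y along the row towards the post, z up; vial axis 19 mm along -x. Vial 32 mm across, fixed in the base; its place in the row varies. Cap: white disc 33 mm across, 6 mm thick, thumb tab ending 42 mm from the hinge.
- cap_b (a joint): angle of the cap on hinge_b, rad: 0 = fully shut, flat on the rim, 1.57 = straight up, up to 2.1 = leaning back away from the vial. Stiff friction hinge (about 1 N at the cap's middle), stays where it is left. Open caps start between 1.2 and 1.8; one of the three is shut already.
- hinge_c (a point): middle of the hinge of one vial's cap, level with the cap's underside and the vial's rim, 70.5 mm above the bench. x axis points from the vial's axis out over the hinge (away from the robot), y along the row towards the post, z up; vial axis 19 mm along -x. Vial 32 mm across, fixed in the base; its place in the row varies. Cap: white disc 33 mm across, 6 mm thick, thumb tab ending 42 mm from the hinge.
- cap_c (a joint): angle of the cap on hinge_c, rad: 0 = fully shut, flat on the rim, 1.57 = straight up, up to 2.1 = leaning back away from the vial. Stiff friction hinge (about 1 N at the cap's middle), stays where it is left. Open caps start between 1.2 and 1.8; one of the three is shut already.
- jar_a: bystander, to be left alone: low glass weighing jar with a knobbed glass lid, 67 mm across, 72 mm tall; stands near the thin tail of the bar; origin at the centre of its underside
- jar_b: bystander, to be left alone: the same kind of weighing jar, off to the right; origin at the centre of its underside
- al_bottle: bystander, to be left alone: aluminium bottle with white cap, 50 mm across, 95 mm tall, off to the left; origin at the centre of its underside
- amber_vial: bystander, to be left alone: small loose crimp-top amber vial, 27 mm across, 64 mm tall; stands beside the post end of the base; origin at the centre of its underside
- syringe: bystander, to be left alone: syringe lying on the bench to the left, about 120 mm long, 22 mm high; origin at the centre of its underside
- dish: bystander, to be left alone: flat glass dish, 80 mm across, 14 mm high, to the right; origin at the centre of its underside
- clamp: the whole hold-down bar, 0.35 to 0.65 kg; origin at its underside, 25 mm below clamp_mid, same axes. The plain bar runs 14 to 36 mm above the bench from y = -110 to +72 mm; the boss is at y = +90 mm; three rubber press pads, 16 mm across, are under the bar at y = +30, -30, -90 mm
- rack: the whole shaker base, fixed, 64 x 260 x 16 mm, with its post at y = +90 mm and the vials at y = +30, -30 and -90 mm; origin at the middle of its underside; x away from the robot, z up
Not all that is in view belongs to the job. Of the things that look like the clamp, take the one that is farthest to the robot's right at the start.

How it is judged:
By the outcome, as a careful person would: the job done as asked, in the order asked, and still so for the second after the job is handed in, while the arm keeps its last pose, push and grip.
It also fails if it takes over 58 s, if anything falls off the work surface, if the arm or the gripper's body presses on something with over 40 N, if the wrist force passes 120 N, or if a joint passes its speed limit or range.

ROBOT

A 7-joint arm with a two-finger parallel gripper is mounted at the origin on the work surface. World frame = base frame: x ahead of the robot, y to its left, z up, the work surface at z = 0. Lengths are in m, angles in rad, forces in N, time in s.
With the tool pointing down it reaches from about 0.35 to 0.9 m from the base axis. Payload 8.1 kg.
Tool frame: the origin (TCP) lies midway between the tips of the shut fingers; the grasp point (between the pads) lies 19 mm behind it; z points along the fingers, y is the direction in which the jaws open and shut (so a half turn about z gives the same grasp; the last joint's range is limited). The gripper opens to 92 mm and grips with 3 to 60 N. Pads are 19 mm wide; open, the fingers measure 130 mm over their backs; the gripper's body (75 mm by 190 mm) begins 47 mm behind the grasp point.
Start: joints at [-1.262, 0.434, 0.025, 1.573, -0.012, 1.134, -0.075], TCP at [0.25, 0.573, 0.227] pointing down, gripper open.
Joint ranges: [-2.62, 2.62], [-0.44, 2.09], [-1.27, 1.32], [0.08, 2.57], [-1.32, 4.46], [0.12, 2], [-2.74, 2.74]. Speed limits (rad/s): [2.22, 2.22, 3.01, 3.01, 3.14, 3.14, 3.14].

INTERFACE

Orientations are given as a rotation vector (axis times angle).
In Python, from cell import arm gives the robot as it stands. The module is installed in compiled form; this text tells all that it offers.
- The arm moves only by the tool jog_arm, never from a script. Its argument "increments" is a list of rows, each an object with "slide": the shift along the tool's x, y, z in mm, a list of three; "roll": the turn about the tool's z in rad; "gripper": the opening, from 0 (shut) to 1 (fully open). In form: [{"slide": [x, y, z], "roll": roll, "gripper": gripper}, ...]. A call has exactly 10 rows; each row is the pose to reach, as a shift and turn from the pose commanded when the call began, along the tool's axes at that moment; what a row does not reach only later rows make up. A row lasts 1/12 s, in which the tool goes at most 41.7 mm and 7.16 degrees, less where a joint would pass 70% of its speed; a pose out of reach is approached as far as the arm can. A call with a gripper value outside its range is refused whole. The fingers move at their own pace and stop on an object; "newtons" is the grip in N (left out, the last holds). Time passes only in rows, so rows that repeat a pose let the fingers close, or fill a call up. It gives the time, the measured TCP pose, the force and the opening at its end, in the units of the state.
- arm.observe(): the state, without advancing time (a new reading comes with each control period).
- arm.get_image(name): name is "scene" or "top" or "wrist"; returns a dict with "frame" (420x560x3 uint8, blue, green, red), "depth" (420x560 float32, m along the optical axis (not along the pixel's ray), 0 where there is no reading), "intrinsics" (3x3 intrinsics, pixels), "dist_coeffs" ([k1, k2, p1, p2, k3] as OpenCV has them; the pictures are not rectified), "R" (3x3) and "t" (3): a world point X has camera coordinates R X + t; the wrist camera has in their place "hand_eye" (4x4, takes a point from camera to tool coordinates, whose origin is the TCP and whose axes are the flange's). Camera axes: x right, y down, z forward; pixel columns grow to the right and rows downward; lengths in m; the calibration is good to about 2 mm. A picture is of the moment at which its call begins: read the wrist's pose just before it.
- arm.sign_off(): hands the job in, once; it reports no verdict.
The state is a dict: "clock": time; "joints": joint angles; "dq": joint speeds; "joint_efforts": joint torques, N m; "position": TCP position; "ee_rot": TCP orientation; "force": force on the tool from outside, world axes, zero at the start; "ft_torque": the same for the moment, N m; "width": opening from 0.0 (shut) to 1.0 (fully open).
Only numpy, scipy, OpenCV 4.12 (cv2) and the standard library are available. Lean on these libraries where they do the work, as an engineer would, in place of code of your own. Each camera call takes 0.05 s, during which the arm holds its last target.

## Working session

There is one attempt and no reset: what is moved stays moved. The work goes in short steps, Python scripts to look and compute and a tool call to move; the robot and the scene stay as the last step left them, time stands still between calls to the robot, and variables do not carry over. Pictures are saved under pics/ and viewed, and the job is handed in when it is done.

Besides the shell and the picture viewer there is one more tool, called after "Emit:" as name([rows], argument=value, ...), one row to a line, values as JSON. jog_arm: Moves the arm, as the interface text tells. Its arguments: {"type":"object","properties":{"increments":{"type":"array"},"newtons":{"type":"number"}},"required":["increments"]}

```bash
ls; mkdir -p pics
python3 - <<'E'
from cell import arm
import cv2,numpy as np
s=arm.observe(); print(s)
for n in ["scene","top","wrist"]:
    d=arm.get_image(n); cv2.imwrite(f"pics/{n}0.png",d["frame"]); 
    np.savez(f"pics/{n}0.npz",**d)
    print(n,d["intrinsics"],d["dist_coeffs"],d.get("R"),d.get("t"),d.get("hand_eye"))
E
```

```text
pics
{'clock': 0.0, 'joints': array([-1.2615838 ,  0.435206  ,  0.02500997,  1.57410433, -0.01161636,
        1.133992  , -0.07510522]), 'dq': array([ 0.00023168,  0.0016794 , -0.00018669,  0.0001843 ,  0.00038846,
       -0.00108179,  0.00138898]), 'joint_efforts': array([-8.24408744e-04, -6.67849660e+01,  9.84695926e-01, -3.14462650e+01,
       -6.05449104e-02,  4.28938901e-02,  1.88420777e-04]), 'position': array([0.25003156, 0.57224845, 0.22595315]), 'ee_rot': array([-6.42453266e-01, -3.07501667e+00,  2.44086053e-03]), 'force': array([0.5423792 , 0.56339721, 0.04841288]), 'ft_torque': array([ 0.00498725,  0.02506197, -0.02325101]), 'width': 0.9984720736405083}
scene [[415.85635668   0.         275.71488512]
 [  0.         415.85635668 210.2432348 ]
 [  0.           0.           1.        ]] [-0.00025702  0.          0.          0.          0.        ] [[-0.01032685  0.99990565 -0.00905779]
 [ 0.78154406  0.00242045 -0.62384536]
 [-0.62376458 -0.01352142 -0.78149531]] [-0.00208384 -0.31456818  1.29749745] None
top [[504.52938629   0.         284.52373007]
 [  0.         504.52938629 216.81264053]
 [  0.           0.           1.        ]] [-0.19059269  0.          0.          0.          0.        ] [[-0.01118889 -0.99962798  0.0248739 ]
 [-0.99871899  0.00994418 -0.04961333]
 [ 0.04934752 -0.02539715 -0.99845872]] [-0.00504093  0.50180549  1.2549085 ] None
wrist [[304.59768568   0.         278.0412273 ]
 [  0.         304.59768568 209.71956611]
 [  0.           0.           1.        ]] [-0.01254956  0.          0.          0.          0.        ] None None [[ 5.08314854e-04 -9.54328083e-01 -2.98760192e-01  8.03555085e-02]
 [ 9.99999539e-01  2.41791043e-04  9.29061653e-04  2.32475824e-04]
 [-8.14392088e-04 -2.98760526e-01  9.54327766e-01 -1.57538717e-01]
 [ 0.00000000e+00  0.00000000e+00  0.00000000e+00  1.00000000e+00]]
```

View pics/scene0.png

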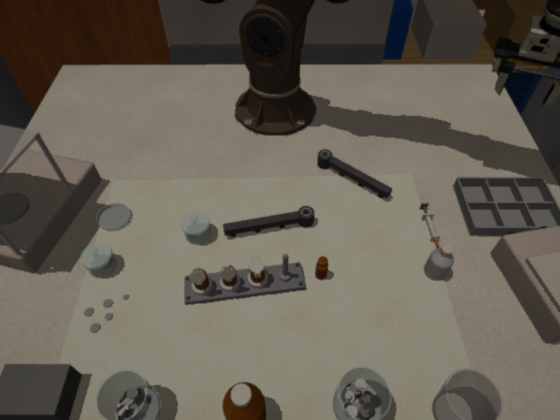

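View pics/top0.png

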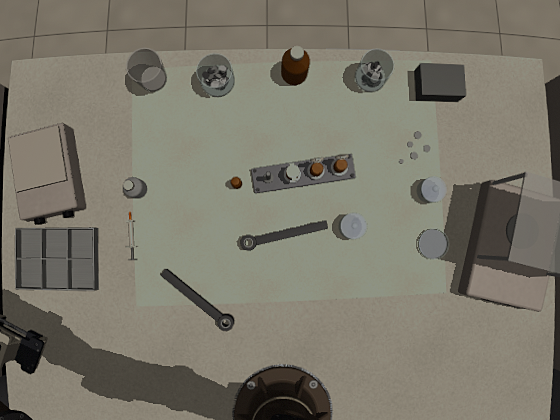

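View pics/wrist0.png

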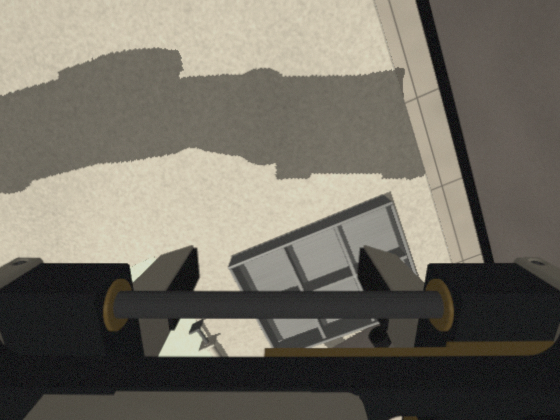

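The top picture shows two clamp look-alikes. One has its boss at (248,242) and tail at (327,225); the other has its boss at (226,322) and tail at (165,272). The robot's right is image-right, so I choose the first, which also has the jar at its tail (351,226). The base has its post at (266,176) and vials at about (292,171), (317,168) and (341,164). Next I crop closer and measure.

```bash
cat > h.py <<'E'
import numpy as np,cv2
from scipy.spatial.transform import Rotation as Rot
def load(p): return dict(np.load(p))
def world(d,R=None,t=None):
    K=d["intrinsics"];D=d["dist_coeffs"]
    h,w=d["depth"].shape
    u,v=np.meshgrid(np.arange(w),np.arange(h))
    p=cv2.undistortPoints(np.stack([u,v],-1).reshape(-1,1,2).astype(float),K,D).reshape(h,w,2)
    z=d["depth"].astype(float)
    c=np.dstack([p*z[...,None],z])
    if R is None: R,t=d["R"],d["t"]
    W=(c-t)@R
    W[z==0]=np.nan
    return W
def proj(d,X,R=None,t=None):
    if R is None: R,t=d["R"],d["t"]
    r,_=cv2.Rodrigues(np.array(R)); return cv2.projectPoints(np.array(X,float).reshape(-1,3),r,np.array(t),d["intrinsics"],d["dist_coeffs"])[0].reshape(-1,2)
def wristRT(d,pos,rv):
    T=np.eye(4);T[:3,:3]=Rot.from_rotvec(rv).as_matrix();T[:3,3]=pos
    M=np.linalg.inv(T@d["hand_eye"]); return M[:3,:3],M[:3,3]
E
python3 - <<'E'
from h import *
a=load("pics/top0.npz");b=load("pics/scene0.npz")
c1=cv2.resize(a["frame"][140:260,220:370],None,fx=5,fy=5,interpolation=cv2.INTER_CUBIC)[:600,:750]
c2=cv2.resize(b["frame"][195:310,170:330],None,fx=5,fy=5,interpolation=cv2.INTER_CUBIC)
cv2.imwrite("pics/c1.png",c1);cv2.imwrite("pics/c2.png",c2)
for n,d in(("top",a),("scene",b)):
    W=world(d)
    Z=W[...,2]
    print(n,np.nanmedian(Z[(W[...,0]>.3)&(W[...,0]<.8)&(abs(W[...,1])<.3)]))
W=world(a)
for uv in [(266,176),(292,171),(317,168),(341,164),(248,242),(285,234),(327,225),(351,226)]:
    print(uv,W[uv[1],uv[0]].round(4))
E
```

```text
top 0.0016511742931661984
scene 0.0010839101432734768
(266, 176) [0.5963 0.0345 0.0812]
(292, 171) [ 0.6084 -0.0279  0.0773]
(317, 168) [ 0.6165 -0.0889  0.0691]
(341, 164) [ 0.6265 -0.148   0.0664]
(248, 242) [0.4395 0.0824 0.0015]
(285, 234) [ 0.4581 -0.0104  0.039 ]
(327, 225) [ 0.4792 -0.1145  0.0367]
(351, 226) [ 0.4758 -0.1726  0.0473]
```

View pics/c1.png

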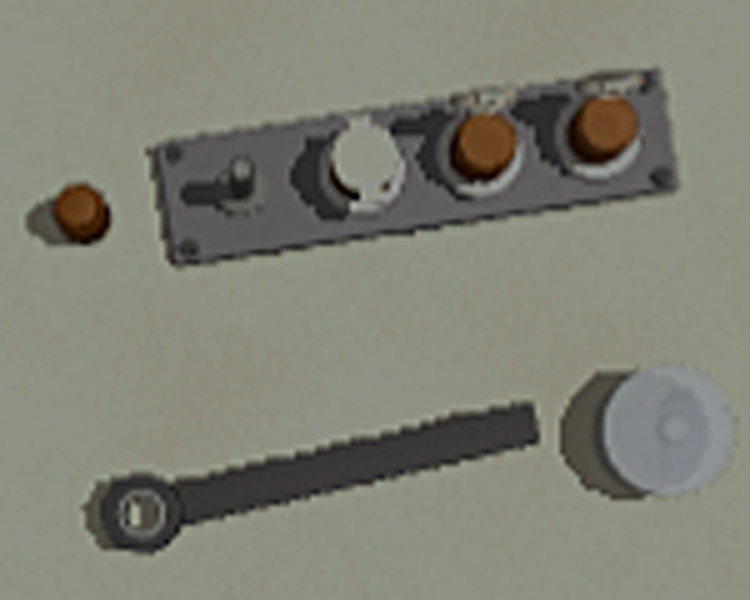

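View pics/c2.png

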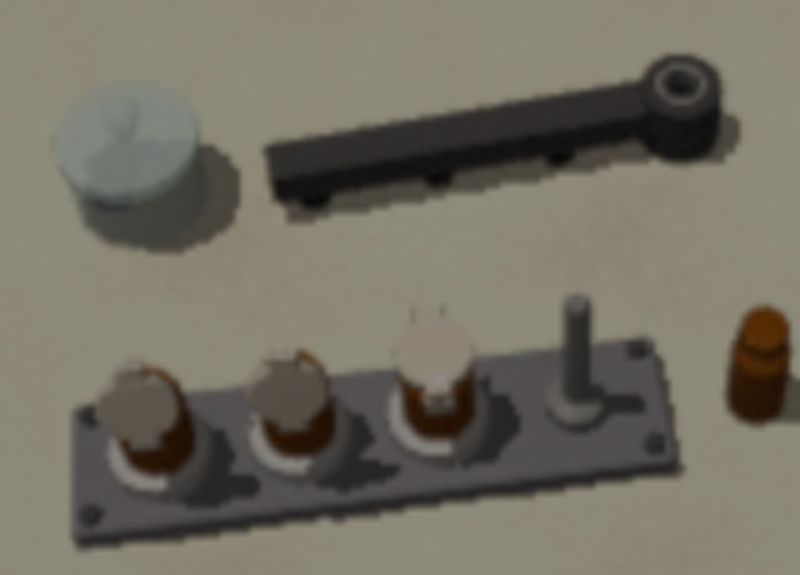

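Crops: the vial beside the post has its cap shut (white disc at c1 (365,155)). The other two, at c1 (485,145) and (605,125), show brown openings with caps standing up on the far side. The chosen bar's boss hole is at c1 (142,512) and its tail at (535,420), next to jar_a.

```bash
cat > fit.py <<'E'
from h import *
from scipy.optimize import least_squares
a=load("pics/top0.npz");b=load("pics/scene0.npz")
T=lambda p:[220+(p[0]+.5)/5-.5,140+(p[1]+.5)/5-.5]
S=lambda p:[170+(p[0]+.5)/5-.5,195+(p[1]+.5)/5-.5]
def place(q,P):
    c,s=np.cos(q[2]),np.sin(q[2]);P=np.array(P,float)
    return np.c_[q[0]+c*P[:,0]-s*P[:,1],q[1]+s*P[:,0]+c*P[:,1],P[:,2]]
def fit(q0,mt,pt,ms,ps):
    f=lambda q:np.r_[(proj(a,place(q,mt))-[T(p) for p in pt]).ravel(),(proj(b,place(q,ms))-[S(p) for p in ps]).ravel()]
    r=least_squares(f,q0,loss='soft_l1');return r.x,f(r.x).reshape(-1,2)
rack=[(0,.09,.101),(.032,.13,.016),(.032,-.13,.016),(-.032,-.13,.016),(-.032,.13,.016)]
q,res=fit([.6,-.06,.1],rack,[(241,163),(152,146),(660,70),(679,186),(176,266)],
 rack,[(577,301),(680,465),(78,535),(75,410),(650,340)])
print("rack",q.round(4));print(res.round(1))
cl=[(0,.09,.040),(.011,-.11,.036),(-.011,-.11,.036)]
q2,res=fit([.46,-.02,.1],cl,[(142,512),(530,403),(539,441)],cl,[(682,84),(277,182),(267,148)])
print("clamp",q2.round(4));print(res.round(1))
W=world(a);
for n,W in(("top",world(a)),("scene",world(b))):
    m=(W[...,2]>.028)&(W[...,2]<.046)&(W[...,0]>.38)&(W[...,0]<.52)&(W[...,1]>-.135)&(W[...,1]<.13)
    P=W[m]; print(n,m.sum(),P[:,2].mean())
    r=cv2.minAreaRect((P[:,:2]*1000).astype(np.float32));print(r)
    P2=P[(P[:,1]<.04)]; v=np.linalg.svd(P2[:,:2]-P2[:,:2].mean(0))[2][0];print("yaw",np.arctan2(-v[0],v[1]) if v[1]>0 else np.arctan2(v[0],-v[1]), "line offset from fit mm", ((P2[:,:2].mean(0)-q2[:2])@[np.cos(q2[2]),np.sin(q2[2])])*1000)
    # post
    m=(W[...,2]>.085)&(W[...,2]<.12)&(np.hypot(W[...,0]-place(q,rack[:1])[0,0],W[...,1]-place(q,rack[:1])[0,1])<.03)
    print("post pts",m.sum(),np.nanmean(W[m],0))
print("post",place(q,rack[:1]),"vials",place(q,[(0,.03,0),(0,-.03,0),(0,-.09,0)])[:,:2].round(4).tolist())
print("com",place(q2,[(0,.036,.025)]),"hole",place(q2,[(0,.09,0)]))
for y in(-.03,-.09):
  for n,W in(("top",world(a)),("scene",world(b))):
    c=place(q,[(.019,y,.0705)])[0]
    m=(W[...,2]>.074)&(np.hypot(W[...,0]-c[0],W[...,1]-c[1])<.03)
    P=W[m]-c; ux=P[:,0]*np.cos(q[2])+P[:,1]*np.sin(q[2])
    print(y,n,m.sum(),"angle",np.median(np.arctan2(P[:,2],-ux)),"xz max",np.percentile(P[:,2],[50,97]),np.median(ux))
E
python3 fit.py
```

```text
rack [ 0.6132 -0.0593  0.1442]
[[ 0.1  1. ]
 [ 0.6 -1. ]
 [ 0.2 -1. ]
 [ 0.5  0.5]
 [-0.4 -0.1]
 [ 0.8  0.6]
 [ 0.5 -0.6]
 [-1.1  0.8]
 [-0.4 -0.8]
 [ 1.4 -0.9]]
clamp [ 0.4583 -0.0066  0.2235]
[[-0.2  0.5]
 [ 0.1 -0.9]
 [ 0.4  0.2]
 [ 0.8  0.2]
 [-0.6  0.1]
 [ 0.1 -0.5]]
top 813 0.03746166943652636
((460.5067443847656, -6.634307861328125), (38.04558563232422, 219.86572265625), 13.564043998718262)
yaw 0.21889249699306434 line offset from fit mm 0.3875835575240695
post pts 23 [0.59958208 0.02999452 0.09976003]
scene 901 0.03605943246403063
((455.7373962402344, -10.571029663085938), (40.32756042480469, 217.24803161621094), 9.63827133178711)
yaw 0.2209914300560184 line offset from fit mm 1.8575718353329964
post pts 43 [0.60242395 0.02722215 0.09552087]
post [[0.60024699 0.02973485 0.101     ]] vials [[0.6089, -0.0296], [0.6175, -0.089], [0.6261, -0.1484]]
com [[0.45029121 0.02848641 0.025     ]] hole [[0.43832109 0.081143   0.        ]]
-0.03 top 45 angle 1.4427168838750484 xz max [0.02987505 0.04397017] -0.005002588963625522
-0.03 scene 181 angle 1.5922368182660929 xz max [0.02424172 0.04161583] 0.0005506323569371574
-0.09 top 67 angle 1.3743179574850222 xz max [0.02841803 0.04291562] -0.006732478126195714
-0.09 scene 200 angle 1.5248986566807283 xz max [0.02293819 0.04175415] -0.0011826435627210331
```

```bash
cat > to.py <<'E'
from h import *
from cell import arm
RACK=(0.6132,-0.0593,0.1442)
def rk(x,y,z):
    c,s=np.cos(RACK[2]),np.sin(RACK[2]);return np.array([RACK[0]+c*x-s*y,RACK[1]+s*x+c*y,z])
def show(*targets,s=None):
    """targets: (xyz, heading of tool y)"""
    s=s or arm.observe()
    R=Rot.from_rotvec(s["ee_rot"]).as_matrix()
    h=np.arctan2(R[1,1],R[0,1])
    print("t",round(s["clock"],2),"pos",s["position"].round(4),"head",round(h,4),"tilt",R[:,2].round(4),"F",s["force"].round(2),"w",round(s["width"],3),"j",s["joints"].round(2))
    for X,hd in targets:
        d=(R.T@(np.array(X)-s["position"]))*1000
        r=-(hd-h); r=(r+np.pi/2)%np.pi-np.pi/2
        print("  slide",d.round(1),"roll",round(r,4))
E
python3 - <<'E'
from to import *
show((rk(.058,-.09,.17),RACK[2]),(rk(.058,-.09,.097),RACK[2]))
print(rk(.058,-.09,.17))
E
```

```text
t 0.15 pos [0.2501 0.5724 0.2261] head 1.1589 tilt [-4.0e-04 -1.2e-03 -1.0e+00] F [-0.05 -0.04  0.55] w 1.002 j [-1.26  0.44  0.02  1.57 -0.01  1.13 -0.08]
  slide [-682.4 -479.2   56.8] roll 1.0147
  slide [-682.4 -479.1  129.8] roll 1.0147
[ 0.6835311  -0.14003126  0.17      ]
```

Emit:
jog_arm([
  {"slide": [-34,-24,3],"roll": 0.05,"gripper": 0},
  {"slide": [-68,-48,6],"roll": 0.1,"gripper": 0},
  {"slide": [-102,-72,9],"roll": 0.15,"gripper": 0},
  {"slide": [-136,-96,12],"roll": 0.2,"gripper": 0},
  {"slide": [-170,-120,15],"roll": 0.25,"gripper": 0},
  {"slide": [-204,-144,18],"roll": 0.3,"gripper": 0},
  {"slide": [-238,-168,21],"roll": 0.35,"gripper": 0},
  {"slide": [-272,-192,24],"roll": 0.4,"gripper": 0},
  {"slide": [-306,-216,27],"roll": 0.45,"gripper": 0},
  {"slide": [-340,-240,28],"roll": 0.5,"gripper": 0},
])

```text
clock: 0.98
position: [0.4658, 0.2151, 0.1984]
ee_rot: [-1.386, -2.819, 0.0]
force: [1.3, 0.3, 0.1]
width: 0.324
```

Run:
```python
from to import *
show((rk(.058,-.09,.17),RACK[2]),(rk(.058,-.09,.097),RACK[2]))
```

```text
t 0.98 pos [0.4658 0.2151 0.1984] head 0.6566 tilt [-4.e-04 -1.e-04 -1.e+00] F [1.31 0.31 0.12] w 0.324 j [-0.75  0.28  0.26  1.9  -0.09  0.97  0.21]
  slide [-414.2  -44.3   28.4] roll 0.5124
  slide [-414.3  -44.3  101.4] roll 0.5124
```

Emit:
jog_arm([
  {"slide": [-41,-4.4,2.8],"roll": 0.06,"gripper": 0},
  {"slide": [-82,-8.8,5.6],"roll": 0.12,"gripper": 0},
  {"slide": [-123,-13.2,8.4],"roll": 0.18,"gripper": 0},
  {"slide": [-164,-17.6,11.2],"roll": 0.24,"gripper": 0},
  {"slide": [-205,-22,14],"roll": 0.3,"gripper": 0},
  {"slide": [-246,-26.4,16.8],"roll": 0.36,"gripper": 0},
  {"slide": [-287,-30.8,19.6],"roll": 0.42,"gripper": 0},
  {"slide": [-328,-35.2,22.4],"roll": 0.48,"gripper": 0},
  {"slide": [-369,-39.6,25.2],"roll": 0.5124,"gripper": 0},
  {"slide": [-409,-44,28],"roll": 0.5124,"gripper": 0},
])

```text
clock: 1.82
position: [0.6817, -0.1349, 0.1702]
ee_rot: [-2.055, -2.376, 0.0]
force: [0.7, 0.7, 0.4]
width: 0.007
```

Run:
```python
from to import *
show((rk(.058,-.09,.097),RACK[2]))
for n in ["scene"]:
    d=arm.get_image(n); cv2.imwrite("pics/s1.png",cv2.resize(d["frame"][150:310,130:350],None,fx=3.5,fy=3.5,interpolation=cv2.INTER_CUBIC))
s=arm.observe();d=arm.get_image("wrist");cv2.imwrite("pics/w1.png",d["frame"]);np.savez("pics/w1.npz",pos=s["position"],rv=s["ee_rot"],**d)
```

```text
t 1.82 pos [ 0.6817 -0.1349  0.1702] head 0.1446 tilt [-4.e-04  1.e-04 -1.e+00] F [0.71 0.71 0.42] w 0.007 j [-0.15  0.62  0.45  1.48 -0.28  1.11  0.49]
  slide [-5.3  1.1 73.2] roll 0.0004
```

View pics/s1.png

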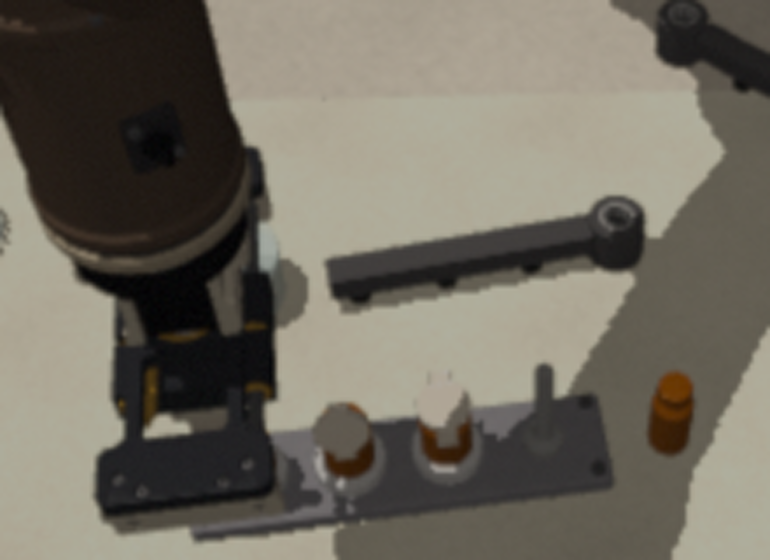

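View pics/w1.png

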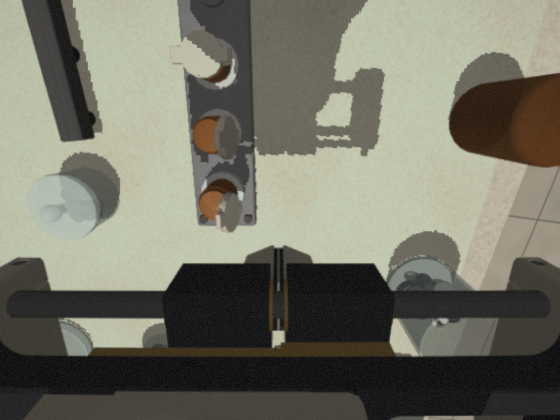

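Run:
```python
from h import *
d=load("pics/w1.npz")
R,t=wristRT(d,d["pos"],d["rv"])
W=world(d,R,t)
H=Rot.from_rotvec(d["rv"]).as_matrix()
P=(W-d["pos"])@H
for lo,hi in((-5,5),(-15,-5),(-25,-15),(-40,-25),(-60,-40)):
    m=(P[...,2]*1000>lo)&(P[...,2]*1000<hi)&(abs(P[...,0])<.05)&(abs(P[...,1])<.08)
    q=P[m]*1000
    if len(q):print(lo,hi,len(q),"x",np.percentile(q[:,0],[1,99]).round(1),"y",np.percentile(q[:,1],[1,99]).round(1))
# caps in rack frame
from to import RACK
c,s=np.cos(RACK[2]),np.sin(RACK[2])
Q=W-np.array([RACK[0],RACK[1],0]); Q=np.dstack([Q[...,0]*c+Q[...,1]*s,-Q[...,0]*s+Q[...,1]*c,Q[...,2]])
for y in(-.09,-.03,.03):
    m=(abs(Q[...,1]-y)<.02)&(abs(Q[...,0]-.019)<.04)&(Q[...,2]>.073)&(Q[...,2]<.13)
    q=Q[m]*1000; print(y,len(q),q.mean(0).round(1),"zmax",np.percentile(q[:,2],98).round(1),"y",np.percentile(q[:,1],[2,98]).round(1),"x",np.percentile(q[:,0],[2,98]).round(1))
```

```text
-5 5 110 x [ 9.1 11.3] y [-7.7  8.6]
-15 -5 433 x [ 9.1 11.5] y [-14.7  17.1]
-25 -15 436 x [ 9.  11.6] y [-15.4  17.8]
-40 -25 240 x [ 8.7 11.5] y [-2.4  4.7]
-60 -40 189 x [-9.7 10.2] y [-1.4  3.7]
-0.09 802 [ 18.6 -88.3  95.4] zmax 111.8 y [-103.6  -74.3] x [11.8 25. ]
-0.03 859 [ 20.2 -29.5  96.3] zmax 112.4 y [-44.9 -14.8] x [14.7 25.2]
0.03 1913 [ 0.5 29.4 76.1] zmax 77.6 y [14.9 43.9] x [-19.5  19.6]
```

The wrist picture has the end cap at (230,212), the middle cap at (232,138) and the shut cap at (208,62). Caps are edge-on and upright with tops at z=0.112, matching the rack fit. The fingertip at (278,250) sits behind the end cap. Next: lower behind that cap and push it over.

Emit:
jog_arm([
  {"slide": [-3,1,20],"roll": 0,"gripper": 0},
  {"slide": [-5.3,1.1,45],"roll": 0,"gripper": 0},
  {"slide": [-5.3,1.1,68],"roll": 0,"gripper": 0},
  {"slide": [-5.3,1,73],"roll": 0,"gripper": 0},
  {"slide": [-5.3,-6,73],"roll": 0,"gripper": 0},
  {"slide": [-5.3,-13,73],"roll": 0,"gripper": 0},
  {"slide": [-5.3,-20,73],"roll": 0,"gripper": 0},
  {"slide": [-5.3,-27,73],"roll": 0,"gripper": 0},
  {"slide": [-5.3,-34,74],"roll": 0,"gripper": 0},
  {"slide": [-5.3,-41,75],"roll": 0,"gripper": 0},
])

```text
clock: 2.75
position: [0.6411, -0.1446, 0.0968]
ee_rot: [2.052, 2.377, 0.002]
force: [0.0, -0.1, -0.3]
width: 0.008
```

Run:
```python
from to import *
show((rk(.0,-.09,.077),RACK[2]))
for n in ["scene"]:
    d=arm.get_image(n); cv2.imwrite("pics/s2.png",cv2.resize(d["frame"][190:310,150:310],None,fx=5,fy=5,interpolation=cv2.INTER_CUBIC))
```

```text
t 2.75 pos [ 0.6411 -0.1446  0.0968] head 0.1465 tilt [ 1.9e-03 -1.0e-04 -1.0e+00] F [ 0.02 -0.1  -0.32] w 0.008 j [-0.13  0.63  0.42  1.65 -0.31  0.92  0.55]
  slide [ -1.5 -15.3  19.8] roll 0.0023
```

View pics/s2.png

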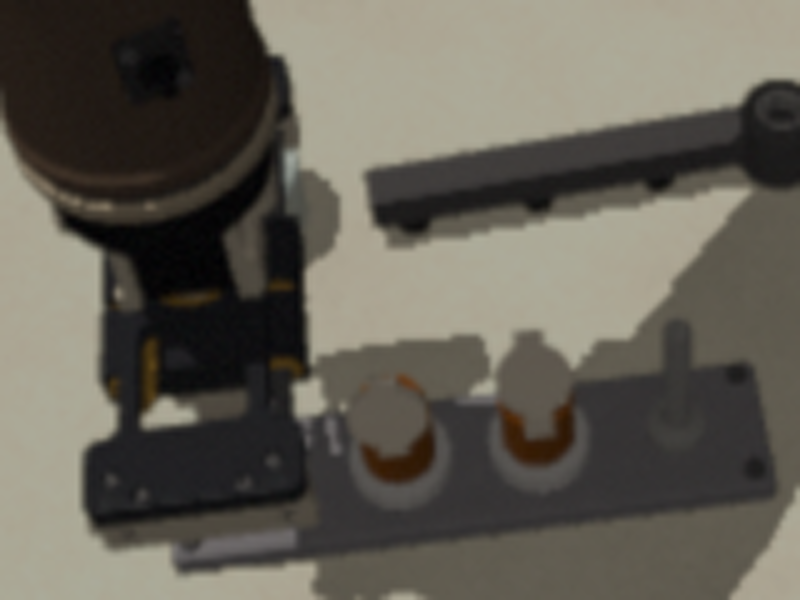

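The hand hides the end vial; the middle and shut caps are unchanged, and no force has built up. Next: push on diagonally down.

Emit:
jog_arm([
  {"slide": [-1,-3,4],"roll": 0,"gripper": 0},
  {"slide": [-1.5,-6,8],"roll": 0,"gripper": 0},
  {"slide": [-1.5,-9,11],"roll": 0,"gripper": 0},
  {"slide": [-1.5,-11,14],"roll": 0,"gripper": 0},
  {"slide": [-1.5,-13,16],"roll": 0,"gripper": 0},
  {"slide": [-1.5,-15,18],"roll": 0,"gripper": 0},
  {"slide": [-1.5,-17,19],"roll": 0,"gripper": 0},
  {"slide": [-1.5,-17,20],"roll": 0,"gripper": 0},
  {"slide": [-1.5,-17,21],"roll": 0,"gripper": 0},
  {"slide": [-1.5,-17,21.5],"roll": 0,"gripper": 0},
])

```text
clock: 3.63
position: [0.6255, -0.1483, 0.0764]
ee_rot: [2.052, 2.377, 0.003]
force: [-6.0, 3.1, 23.8]
width: 0.004
```

Run:
```python
from to import *
show((rk(-.003,-.09,.077),RACK[2]),(rk(.058,-.03,.15),RACK[2]))
```

```text
t 3.63 pos [ 0.6255 -0.1483  0.0764] head 0.1467 tilt [ 2.3e-03  6.0e-04 -1.0e+00] F [-5.98  3.08 23.83] w 0.004 j [-0.12  0.63  0.41  1.71 -0.32  0.86  0.58]
  slide [-0.1 -2.4 -0.6] roll 0.0025
  slide [ 59.7  58.9 -73.4] roll 0.0025
```

Emit:
jog_arm([
  {"slide": [0,0,-20],"roll": -0.002,"gripper": 0},
  {"slide": [0,0,-50],"roll": -0.002,"gripper": 0},
  {"slide": [10,20,-75],"roll": -0.002,"gripper": 0},
  {"slide": [30,45,-78],"roll": -0.002,"gripper": 0},
  {"slide": [50,61,-78],"roll": -0.002,"gripper": 0},
  {"slide": [59.7,61,-70],"roll": -0.002,"gripper": 0},
  {"slide": [59.7,61,-45],"roll": -0.002,"gripper": 0},
  {"slide": [59.7,61,-21],"roll": -0.002,"gripper": 0},
  {"slide": [59.7,61,-20.5],"roll": -0.002,"gripper": 0},
  {"slide": [59.7,61,-20.5],"roll": -0.002,"gripper": 0},
])

```text
clock: 4.47
position: [0.6746, -0.0806, 0.0933]
ee_rot: [-2.049, -2.377, 0.004]
force: [-0.2, -0.4, 1.0]
width: 0.005
```

Run:
```python
from to import *
show((rk(.058,-.03,.097),RACK[2]),(rk(.015,-.03,.096),RACK[2]))
s=arm.observe();d=arm.get_image("wrist");cv2.imwrite("pics/w2.png",d["frame"]);np.savez("pics/w2.npz",pos=s["position"],rv=s["ee_rot"],**d)
```

```text
t 4.47 pos [ 0.6746 -0.0806  0.0933] head 0.1482 tilt [-4.1e-03 -1.0e-04 -1.0e+00] F [-0.21 -0.35  0.97] w 0.005 j [-0.22  0.67  0.42  1.59 -0.31  0.95  0.45]
  slide [-0.1  0.3 -3.7] roll 0.004
  slide [  0.  -42.7  -2.5] roll 0.004
```

View pics/w2.png

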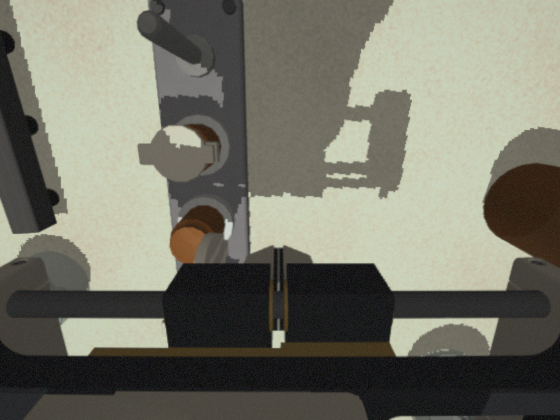

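The tip (278,250) is behind the middle cap (210,240), and the shut cap (180,150) is fine. Push.

Emit:
jog_arm([
  {"slide": [0,-7,-2.5],"roll": 0,"gripper": 0},
  {"slide": [0,-14,-2.5],"roll": 0,"gripper": 0},
  {"slide": [0,-21,-2.5],"roll": 0,"gripper": 0},
  {"slide": [0,-28,-2.5],"roll": 0,"gripper": 0},
  {"slide": [0,-36,-2],"roll": 0,"gripper": 0},
  {"slide": [0,-43,-1],"roll": 0,"gripper": 0},
  {"slide": [0,-47,4],"roll": 0,"gripper": 0},
  {"slide": [0,-51,9],"roll": 0,"gripper": 0},
  {"slide": [0,-55,12],"roll": 0,"gripper": 0},
  {"slide": [0,-58,14],"roll": 0,"gripper": 0},
])

```text
clock: 5.35
position: [0.6183, -0.0889, 0.08]
ee_rot: [-2.05, -2.38, 0.001]
force: [0.7, 0.5, 0.7]
width: 0.006
```

Run:
```python
from to import *
show((rk(-.002,-.03,.0755),RACK[2]))
```

```text
t 5.35 pos [ 0.6183 -0.0889  0.08  ] head 0.1486 tilt [-7.e-04  1.e-04 -1.e+00] F [0.66 0.49 0.65] w 0.006 j [-0.22  0.61  0.41  1.75 -0.31  0.85  0.48]
  slide [ 0.1 -2.8  4.5] roll 0.0044
```

Emit:
jog_arm([
  {"slide": [0,-1,1],"roll": 0.004,"gripper": 0},
  {"slide": [0,-2,2],"roll": 0.004,"gripper": 0},
  {"slide": [0,-2,3],"roll": 0.004,"gripper": 0},
  {"slide": [0,-2,4],"roll": 0.004,"gripper": 0},
  {"slide": [0,-2,4.5],"roll": 0.004,"gripper": 0},
  {"slide": [0,-2,5],"roll": 0.004,"gripper": 0},
  {"slide": [0,-2,5],"roll": 0.004,"gripper": 0},
  {"slide": [0,-2,5],"roll": 0.004,"gripper": 0},
  {"slide": [0,-2,5],"roll": 0.004,"gripper": 0},
  {"slide": [0,-2,5],"roll": 0.004,"gripper": 0},
])

```text
clock: 6.18
position: [0.6168, -0.0893, 0.0767]
ee_rot: [-2.055, -2.376, -0.0]
force: [-5.3, 1.7, 11.9]
width: 0.006
```

Run:
```python
from to import *
show((rk(-.002,-.03,.0755),RACK[2]),((.4503,.0285,.12),.2200))
```

```text
t 6.18 pos [ 0.6168 -0.0893  0.0767] head 0.1444 tilt [-1.e-04  5.e-04 -1.e+00] F [-5.26  1.7  11.89] w 0.006 j [-0.22  0.61  0.41  1.76 -0.31  0.84  0.48]
  slide [ 0.2 -1.2  1.2] roll 0.0002
  slide [ 140.6 -147.8  -43.2] roll -0.0756
```

Emit:
jog_arm([
  {"slide": [0,0,1],"roll": 0,"gripper": 0},
  {"slide": [0,0,1],"roll": 0,"gripper": 0},
  {"slide": [0,0,-25],"roll": 0,"gripper": 0},
  {"slide": [0,0,-60],"roll": -0.02,"gripper": 0.3},
  {"slide": [20,-20,-90],"roll": -0.04,"gripper": 0.7},
  {"slide": [45,-45,-110],"roll": -0.0756,"gripper": 0.7},
  {"slide": [70,-70,-123],"roll": -0.0756,"gripper": 0.7},
  {"slide": [95,-98,-123],"roll": -0.0756,"gripper": 0.7},
  {"slide": [120,-126,-123],"roll": -0.0756,"gripper": 0.7},
  {"slide": [140,-148,-123],"roll": -0.0756,"gripper": 0.7},
])

```text
clock: 7.02
position: [0.4481, 0.0292, 0.1988]
ee_rot: [-1.962, -2.452, -0.001]
force: [-0.3, 1.4, -0.3]
width: 0.465
```

Emit:
jog_arm([
  {"slide": [0,0,0],"roll": 0,"gripper": 0.7},
  {"slide": [0,0,0],"roll": 0,"gripper": 0.7},
  {"slide": [0,0,0],"roll": 0,"gripper": 0.7},
  {"slide": [0,0,0],"roll": 0,"gripper": 0.7},
  {"slide": [0,0,0],"roll": 0,"gripper": 0.7},
  {"slide": [0,0,0],"roll": 0,"gripper": 0.7},
  {"slide": [0,0,0],"roll": 0,"gripper": 0.7},
  {"slide": [0,0,0],"roll": 0,"gripper": 0.7},
  {"slide": [0,0,0],"roll": 0,"gripper": 0.7},
  {"slide": [0,0,0],"roll": 0,"gripper": 0.7},
])

```text
clock: 7.85
position: [0.4504, 0.0278, 0.1987]
ee_rot: [-1.964, -2.452, 0.0]
force: [0.7, 0.8, -1.3]
width: 0.705
```

Run:
```python
from to import *
show(((.4503,.0285,.12),.2200))
s=arm.observe();d=arm.get_image("wrist");cv2.imwrite("pics/w3.png",d["frame"]);np.savez("pics/w3.npz",pos=s["position"],rv=s["ee_rot"],**d)
d=arm.get_image("scene");cv2.imwrite("pics/s3.png",cv2.resize(d["frame"][190:310,150:310],None,fx=5,fy=5,interpolation=cv2.INTER_CUBIC));np.savez("pics/s3.npz",**d)
d=arm.get_image("top");cv2.imwrite("pics/t3.png",cv2.resize(d["frame"][140:260,220:370],None,fx=5,fy=5,interpolation=cv2.INTER_CUBIC));np.savez("pics/t3.npz",**d)
```

```text
t 7.85 pos [0.4504 0.0278 0.1987] head 0.22 tilt [-1.e-04 -1.e-04 -1.e+00] F [ 0.7   0.83 -1.33] w 0.705 j [-0.55  0.18  0.44  2.04 -0.09  0.94  0.15]
  slide [ 0.7  0.1 78.7] roll -0.0
```

View pics/w3.png

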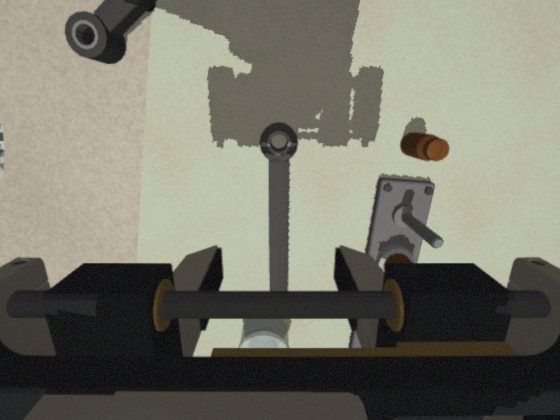

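View pics/s3.png

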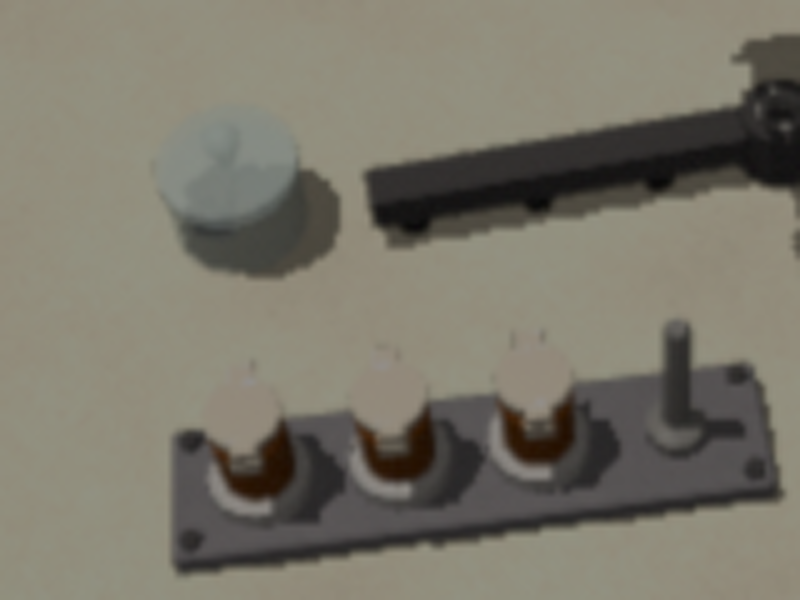

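View pics/t3.png

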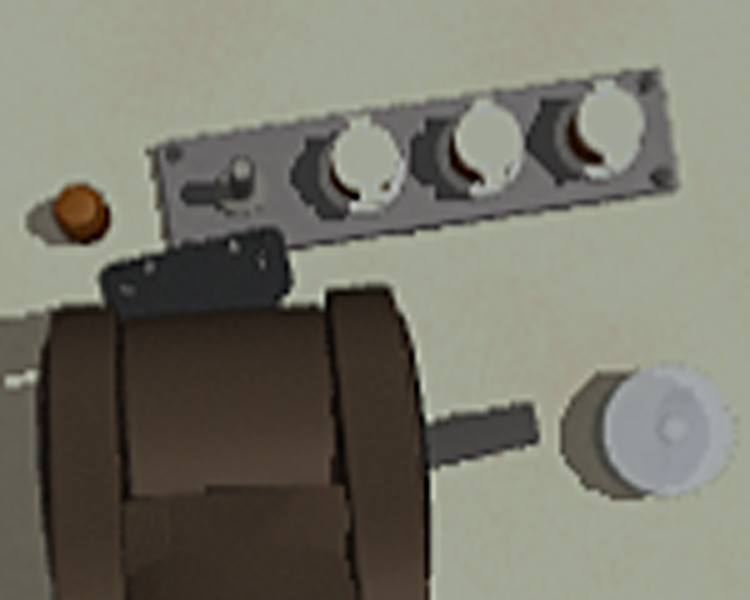

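All three caps now lie flat (s3 discs at (243,405), (388,390) and (535,375)), and the bar is clear between the open fingers (hole at wrist (279,141)). I refine the bar and hole in the tool frame.

Run:
```python
from h import *
d=load("pics/w3.npz")
R,t=wristRT(d,d["pos"],d["rv"]); W=world(d,R,t)
m=(W[...,2]>.030)&(W[...,2]<.048)&(abs(W[...,0]-.45)<.06)&(W[...,1]>.0)&(W[...,1]<.125)
P=W[m]; print(m.sum(),P[:,2].mean())
B=P[(P[:,1]>.03)&(P[:,1]<.06)]
# bar centreline: mid of edges along its length
h=.22; ax=np.array([-np.sin(h),np.cos(h)]);nx=np.array([np.cos(h),np.sin(h)])
o=np.array([.4503,.0285])
s=(P[:,:2]-o)@ax; n=(P[:,:2]-o)@nx
for a in np.arange(-20,80,6):
    k=(s*1000>a)&(s*1000<a+6)
    if k.sum()>4: print(a,k.sum(),(np.percentile(n[k],[3,97])*1000).round(1), (P[k,2].mean()*1000).round(1))
k=(P[:,2]>.037)&(s>.025); c=cv2.minEnclosingCircle((P[k][:,:2]*1000).astype(np.float32));print("boss circle",c)
f=W[m][(s>.03)]; print("s max",s.max()*1000)
# predicted hole pixel
print(proj(d,[[.43832,.08114,.04]],R,t), proj(d,[[.6002,.0297,.101]],R,t))
g=d["frame"];cv2.imwrite("pics/w3c.png",cv2.resize(g[100:270,240:460],None,fx=3.5,fy=3.5,interpolation=cv2.INTER_CUBIC))
```

```text
2123 0.03711794555819157
-20 99 [-9.1 11.9] 35.3
-14 102 [-9.1 11.8] 35.2
-8 109 [-9.  11.7] 35.3
-2 108 [-9.  11.7] 35.3
4 106 [-8.9 11.6] 35.3
10 113 [-8.5 11.5] 35.3
16 119 [-8.8 12.6] 35.2
22 111 [-8.7 12.5] 35.2
28 119 [-8.7 12.5] 35.4
34 120 [-9.6 13.2] 39.0
40 191 [-14.6  17.2] 39.3
46 142 [-16.6  20. ] 39.2
52 132 [-17.5  20.2] 39.6
58 174 [-15.4  19.1] 39.6
64 164 [-11.4  15. ] 39.3
70 47 [-6.3  9.9] 38.5
boss circle ((440.2529296875, 79.64641571044922), 20.565568923950195)
s max 73.02699283600317
[[277.01441643 141.62893715]] [[437.65492916 243.29510508]]
```

View pics/w3c.png

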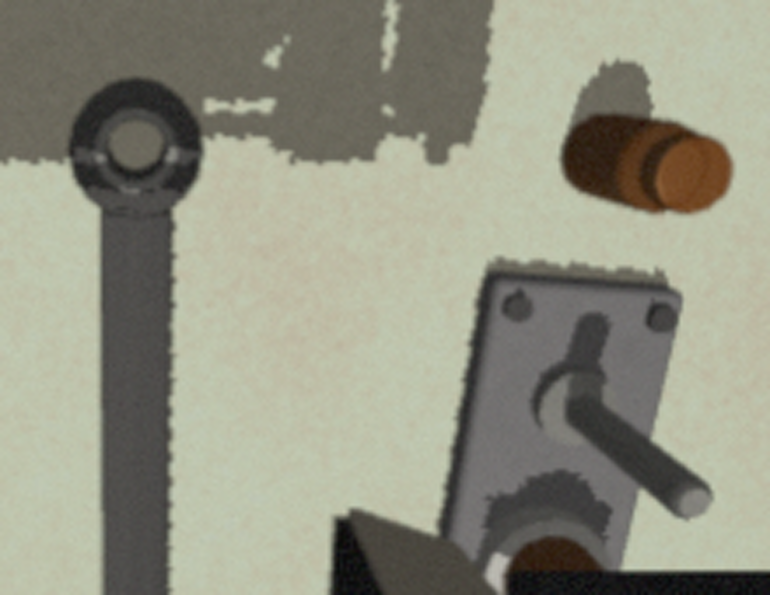

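Emit:
jog_arm([
  {"slide": [0,1.4,25],"roll": 0,"gripper": 0.7},
  {"slide": [0,1.4,55],"roll": 0,"gripper": 0.7},
  {"slide": [0,1.4,85],"roll": 0,"gripper": 0.7},
  {"slide": [0,1.4,115],"roll": 0,"gripper": 0.7},
  {"slide": [0,1.4,140],"roll": 0,"gripper": 0.7},
  {"slide": [0,1.4,160],"roll": 0,"gripper": 0.7},
  {"slide": [0,1.4,175],"roll": 0,"gripper": 0.7},
  {"slide": [0,1.4,184],"roll": 0,"gripper": 0.7},
  {"slide": [0,1.4,190],"roll": 0,"gripper": 0.7},
  {"slide": [0,1.4,191],"roll": 0,"gripper": 0.7},
])

```text
clock: 8.83
position: [0.4515, 0.0282, 0.0072]
ee_rot: [-1.964, -2.452, 0.001]
force: [-0.5, 1.1, 0.1]
width: 0.7
```

Run:
```python
from to import *
show()
```

```text
t 8.83 pos [0.4515 0.0282 0.0072] head 0.2201 tilt [-8.e-04 -2.e-04 -1.e+00] F [-0.51  1.08  0.06] w 0.7 j [-0.4   0.51  0.29  2.22 -0.32  0.46  0.37]
```

Close firmly at 55 N; 22/92 should read about 0.24.

Emit:
jog_arm([
  {"slide": [0,0,0],"roll": 0,"gripper": 0.4},
  {"slide": [0,0,0],"roll": 0,"gripper": 0.3},
  {"slide": [0,0,0],"roll": 0,"gripper": 0.2},
  {"slide": [0,0,0],"roll": 0,"gripper": 0.1},
  {"slide": [0,0,0],"roll": 0,"gripper": 0},
  {"slide": [0,0,0],"roll": 0,"gripper": 0},
  {"slide": [0,0,0],"roll": 0,"gripper": 0},
  {"slide": [0,0,0],"roll": 0,"gripper": 0},
  {"slide": [0,0,0],"roll": 0,"gripper": 0},
  {"slide": [0,0,0],"roll": 0,"gripper": 0},
], newtons=55)

```text
clock: 9.67
position: [0.4514, 0.0282, 0.0079]
ee_rot: [-1.964, -2.451, 0.0]
force: [-2.0, -0.3, 6.3]
width: 0.235
```

Run:
```python
from to import *
show();print(arm.observe()["ft_torque"])
```

```text
t 9.67 pos [0.4514 0.0282 0.0079] head 0.22 tilt [-5.e-04  2.e-04 -1.e+00] F [-2.01 -0.28  6.25] w 0.235 j [-0.4   0.51  0.29  2.22 -0.32  0.46  0.37]
[-0.08869412  0.52557227 -0.05936073]
```

Emit:
jog_arm([
  {"slide": [0,0,-2],"roll": 0,"gripper": 0},
  {"slide": [0,0,-5],"roll": 0,"gripper": 0},
  {"slide": [0,0,-9],"roll": 0,"gripper": 0},
  {"slide": [0,0,-14],"roll": 0,"gripper": 0},
  {"slide": [0,0,-20],"roll": 0,"gripper": 0},
  {"slide": [0,0,-26],"roll": 0,"gripper": 0},
  {"slide": [0,0,-32],"roll": 0,"gripper": 0},
  {"slide": [0,0,-37],"roll": 0,"gripper": 0},
  {"slide": [0,0,-40],"roll": 0,"gripper": 0},
  {"slide": [0,0,-40],"roll": 0,"gripper": 0},
])

```text
clock: 10.5
position: [0.4521, 0.0284, 0.0485]
ee_rot: [1.963, 2.452, 0.002]
force: [0.2, 0.4, -5.3]
width: 0.239
```

```bash
cat > lev.py <<'E'
from to import *
import sys
n=sys.argv[1]
show();o=arm.observe();print(o["ft_torque"])
s=arm.observe();d=arm.get_image("wrist");cv2.imwrite(f"pics/w{n}.png",d["frame"]);np.savez(f"pics/w{n}.npz",pos=s["position"],rv=s["ee_rot"],**d)
R,t=wristRT(d,s["position"],s["ee_rot"]);W=world(d,R,t)
H=Rot.from_rotvec(s["ee_rot"]).as_matrix(); P=(W-s["position"])@H*1000
m=(abs(P[...,1])<24)&(P[...,0]>15)&(P[...,0]<85)&(P[...,2]>-55)&(P[...,2]<30)
q=P[m]
for a in range(15,85,6):
    k=(q[:,0]>a)&(q[:,0]<a+6)
    if k.sum()>5: print(a,k.sum(),"y",np.percentile(q[k,1],[3,97]).round(1),"z",np.percentile(q[k,2],[10,50]).round(1))
k=(q[:,0]<33); A=np.c_[q[k,0],np.ones(k.sum())]; print("wrist slope",np.linalg.lstsq(A,q[k,2],rcond=None)[0])
d=arm.get_image("scene");cv2.imwrite(f"pics/s{n}.png",cv2.resize(d["frame"][170:310,140:340],None,fx=4,fy=4,interpolation=cv2.INTER_CUBIC));np.savez(f"pics/s{n}.npz",**d)
W=world(d); P=(W-s["position"])@H*1000
m=(abs(P[...,1])<9)&(P[...,2]<5)&(P[...,2]>-45)
for a in range(-150,90,15):
    k=m&(P[...,0]>a)&(P[...,0]<a+15)
    if k.sum()>5: print("scene",a,k.sum(),np.percentile(P[k][:,2],[10,50]).round(1),P[k][:,1].mean().round(1))
E
python3 lev.py 4
```

```text
t 10.5 pos [0.4521 0.0284 0.0485] head 0.2202 tilt [ 1.2e-03  4.0e-04 -1.0e+00] F [ 0.23  0.37 -5.31] w 0.239 j [-0.45  0.43  0.35  2.2  -0.27  0.56  0.32]
[-0.0886123   0.02207303 -0.02364512]
15 533 y [-9.  11.3] z [-28.2 -27.5]
21 557 y [-9.3 11.1] z [-28.3 -27.5]
27 564 y [-9.2 11.4] z [-28.3 -27.5]
33 497 y [-9.5 11.4] z [-32.2 -31.3]
39 1202 y [-13.4  15.5] z [-32.5 -31.5]
45 1221 y [-16.5  18.6] z [-32.5 -31.1]
51 785 y [-17.7  19.8] z [-32.6 -31.7]
57 928 y [-16.5  18.6] z [-32.8 -31.8]
63 1088 y [-13.1  15.3] z [-32.5 -31.7]
69 593 y [-8.6 10.6] z [-32.1 -30.7]
wrist slope [ 2.66633528e-04 -2.74697208e+01]
scene -150 42 [-29.6 -27.6] 0.5
scene -135 59 [-29.7 -27.2] 2.2
scene -120 47 [-29.7 -28.1] 1.5
scene -105 48 [-29.8 -27.7] 2.0
scene -90 50 [-29.7 -27.7] 1.6
scene -75 59 [-30.  -27.2] 2.4
scene -60 53 [-29.3 -27.3] 1.6
scene -45 46 [-29.7 -27.7] 1.0
scene 45 14 [-33.6 -25.6] -5.1
scene 60 34 [-33.6 -31.9] 0.9
```

View pics/s4.png

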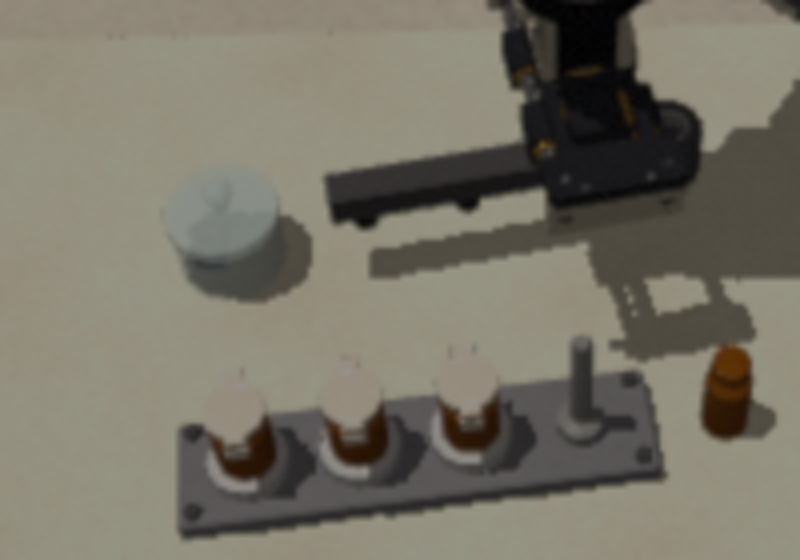

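The bar is lifted level (slope under 0.001 in both cameras) and jar_a at (222,215) is untouched. Next: raise it above the post height, then move across but stop short so the wrist camera sees both hole and post.

Run:
```python
from to import *
show((rk(-.075,.09-.0535,.155),RACK[2]),(rk(0,.09-.0535,.139),RACK[2]))
```

```text
t 10.6 pos [0.4517 0.0283 0.0478] head 0.2203 tilt [ 3.e-04  1.e-04 -1.e+00] F [ 0.61 -0.57 -5.75] w 0.233 j [-0.45  0.43  0.35  2.2  -0.27  0.56  0.32]
  slide [ -78.7   66.4 -107.2] roll 0.0761
  slide [-84.4 141.2 -91.1] roll 0.0761
```

Emit:
jog_arm([
  {"slide": [0,0,-6],"roll": 0,"gripper": 0},
  {"slide": [0,0,-18],"roll": 0,"gripper": 0},
  {"slide": [0,0,-32],"roll": 0,"gripper": 0},
  {"slide": [0,0,-47],"roll": 0,"gripper": 0},
  {"slide": [0,0,-62],"roll": 0,"gripper": 0},
  {"slide": [0,0,-77],"roll": 0,"gripper": 0},
  {"slide": [0,0,-91],"roll": 0,"gripper": 0},
  {"slide": [0,0,-102],"roll": 0,"gripper": 0},
  {"slide": [0,0,-107],"roll": 0,"gripper": 0},
  {"slide": [0,0,-107],"roll": 0,"gripper": 0},
])

```text
clock: 11.43
position: [0.4522, 0.0283, 0.1556]
ee_rot: [1.963, 2.451, 0.002]
force: [-0.3, 1.0, -5.4]
width: 0.235
```

Emit:
jog_arm([
  {"slide": [-4,3,0],"roll": 0.005,"gripper": 0},
  {"slide": [-12,10,0],"roll": 0.015,"gripper": 0},
  {"slide": [-22,18,0],"roll": 0.025,"gripper": 0},
  {"slide": [-33,28,0],"roll": 0.035,"gripper": 0},
  {"slide": [-44,38,0],"roll": 0.045,"gripper": 0},
  {"slide": [-55,47,0],"roll": 0.055,"gripper": 0},
  {"slide": [-66,56,0],"roll": 0.065,"gripper": 0},
  {"slide": [-74,62,0],"roll": 0.073,"gripper": 0},
  {"slide": [-79,66,0],"roll": 0.076,"gripper": 0},
  {"slide": [-79,66,0],"roll": 0.076,"gripper": 0},
])

```text
clock: 12.27
position: [0.5344, -0.0361, 0.1543]
ee_rot: [2.058, 2.373, -0.001]
force: [0.1, -0.3, -5.1]
width: 0.234
```

```bash
python3 lev.py 5
python3 - <<'E'
from to import *
show((rk(0,.09-.0535,.139),RACK[2]))
d=load("pics/w5.npz");cv2.imwrite("pics/w5c.png",cv2.resize(d["frame"][80:280,240:440],None,fx=3,fy=3,interpolation=cv2.INTER_CUBIC))
R,t=wristRT(d,d["pos"],d["rv"])
H=Rot.from_rotvec(d["rv"]).as_matrix()
for hx in(52,53,54,55):
    for z in(-32.1,):
        print(hx,proj(d,[d["pos"]+H@np.array([hx,0,z])/1000],R,t))
print("post",proj(d,[rk(0,.09,.101)],R,t))
E
```

```text
t 12.27 pos [ 0.5344 -0.0361  0.1543] head 0.142 tilt [ 0.     -0.0011 -1.    ] F [ 0.13 -0.34 -5.07] w 0.234 j [-0.38  0.38  0.47  1.91 -0.22  0.9   0.33]
[-0.09713412  0.04029092  0.00369254]
15 527 y [-8.9 11.3] z [-28.2 -27.5]
21 569 y [-9.3 11.1] z [-28.3 -27.5]
27 563 y [-9.2 11.5] z [-28.2 -27.5]
33 497 y [-9.2 11.5] z [-32.1 -31.3]
39 1177 y [-13.3  15.5] z [-32.5 -31.4]
45 1231 y [-16.3  18.5] z [-32.4 -31.1]
51 792 y [-17.7  19.8] z [-32.5 -31.6]
57 924 y [-16.4  18.6] z [-32.8 -31.7]
63 1097 y [-13.1  15.3] z [-32.5 -31.6]
69 602 y [-8.6 10.9] z [-32.  -30.8]
wrist slope [ 2.51728078e-03 -2.75150367e+01]
scene -150 58 [-29.1 -28. ] 2.4
scene -135 84 [-29.3 -27.4] 2.0
scene -120 71 [-29.7 -27.7] 1.9
scene -105 71 [-29.4 -28. ] 1.3
scene -90 69 [-29.5 -28. ] 1.5
scene -75 86 [-29.4 -27.6] 2.6
scene -60 77 [-29.1 -27.9] 2.1
scene -45 28 [-29.5 -27.8] 1.4
scene 30 14 [-33.9 -33.1] 0.1
scene 45 26 [-34.1 -30.6] -2.8
scene 60 49 [-34.  -31.8] 1.1
t 12.37 pos [ 0.533  -0.0345  0.1543] head 0.1438 tilt [-0.0011  0.     -1.    ] F [-0.47 -0.28 -4.88] w 0.235 j [-0.39  0.38  0.47  1.91 -0.22  0.9   0.33]
  slide [ 0.4 75.8 15.2] roll -0.0004
52 [[275.81947104 186.60481071]]
53 [[275.81553755 184.28167137]]
54 [[275.81158911 181.94779543]]
55 [[275.80762563 179.6031187 ]]
post [[385.32547366 152.95803449]]
```

View pics/w5c.png

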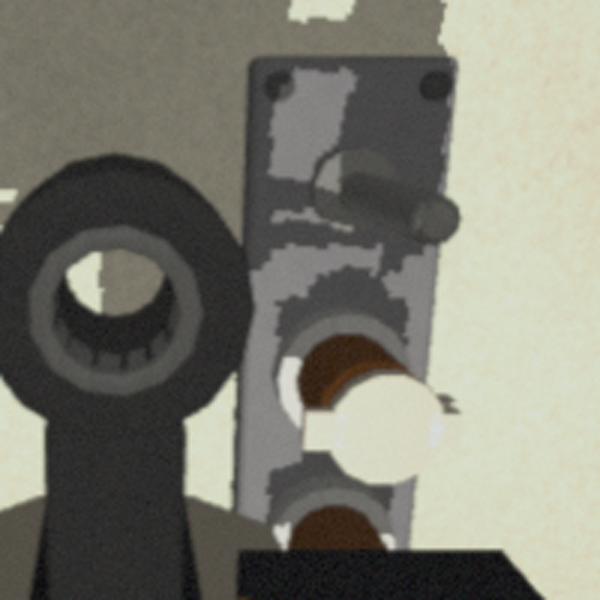

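```bash
cat > rel.py <<'E'
from h import *
def ray(d,uv,ztool):
    p=cv2.undistortPoints(np.array([[uv]],float),d["intrinsics"],d["dist_coeffs"])[0,0]
    E=d["hand_eye"]; o=E[:3,3]*1000; v=E[:3,:3]@np.r_[p,1]
    return o+v*(ztool-o[2])/v[2]
if __name__=="__main__":
    d=load("pics/w5.npz")
    h=ray(d,(278.3,183.8),-32.1);p=ray(d,(385.0,152.9),53.3)
    print(h,p,p-h)
    # earlier w3: post and hole (hole on bench) vs. fit
    d=load("pics/w3.npz");print(ray(d,(278.6,142.3),198.7-40),ray(d,(438,242.3),198.7-101))
E
python3 rel.py
python3 - <<'E'
from to import *
for i in range(3): show((rk(0,.09-.0535,.139),RACK[2]))
E
```

```text
[ 53.20730146   1.04462989 -32.1       ] [56.0052778  74.35889911 53.3       ] [ 2.79797634 73.31426922 85.4       ]
[ 53.98169753   1.488186   158.7       ] [-29.90359166 146.80253684  97.7       ]
t 12.37 pos [ 0.533  -0.0345  0.1543] head 0.1438 tilt [-0.0011  0.     -1.    ] F [-0.47 -0.28 -4.88] w 0.235 j [-0.39  0.38  0.47  1.91 -0.22  0.9   0.33]
  slide [ 0.4 75.8 15.2] roll -0.0004
t 12.37 pos [ 0.533  -0.0345  0.1543] head 0.1438 tilt [-0.0011  0.     -1.    ] F [-0.47 -0.28 -4.88] w 0.235 j [-0.39  0.38  0.47  1.91 -0.22  0.9   0.33]
  slide [ 0.4 75.8 15.2] roll -0.0004
t 12.37 pos [ 0.533  -0.0345  0.1543] head 0.1438 tilt [-0.0011  0.     -1.    ] F [-0.47 -0.28 -4.88] w 0.235 j [-0.39  0.38  0.47  1.91 -0.22  0.9   0.33]
  slide [ 0.4 75.8 15.2] roll -0.0004
```

Crop w5c: hole ring centre at (115,312), post top at (436,220). The wrist-relative offset and the world fit agree within about 1.3 mm. Move over the post.

Emit:
jog_arm([
  {"slide": [0,4,0],"roll": 0,"gripper": 0},
  {"slide": [0,12,0],"roll": 0,"gripper": 0},
  {"slide": [0,22,2],"roll": 0,"gripper": 0},
  {"slide": [0,33,4],"roll": 0,"gripper": 0},
  {"slide": [0.5,44,7],"roll": 0,"gripper": 0},
  {"slide": [0.5,55,10],"roll": 0,"gripper": 0},
  {"slide": [0.7,64,13],"roll": 0,"gripper": 0},
  {"slide": [0.7,71,15],"roll": 0,"gripper": 0},
  {"slide": [0.7,74,15.3],"roll": 0,"gripper": 0},
  {"slide": [0.7,75,15.3],"roll": 0,"gripper": 0},
])

```text
clock: 13.2
position: [0.6078, -0.023, 0.139]
ee_rot: [-2.055, -2.376, 0.001]
force: [-1.0, 0.6, -5.9]
width: 0.235
```

Emit:
jog_arm([
  {"slide": [0,0,0],"roll": 0,"gripper": 0},
  {"slide": [0,0,0],"roll": 0,"gripper": 0},
  {"slide": [0,0,0],"roll": 0,"gripper": 0},
  {"slide": [0,0,0],"roll": 0,"gripper": 0},
  {"slide": [0,0,0],"roll": 0,"gripper": 0},
  {"slide": [0,0,0],"roll": 0,"gripper": 0},
  {"slide": [0,0,0],"roll": 0,"gripper": 0},
  {"slide": [0,0,0],"roll": 0,"gripper": 0},
  {"slide": [0,0,0],"roll": 0,"gripper": 0},
  {"slide": [0,0,0],"roll": 0,"gripper": 0},
])

```text
clock: 14.03
position: [0.6074, -0.023, 0.1394]
ee_rot: [-2.056, -2.376, -0.0]
force: [0.5, 0.1, -5.1]
width: 0.234
```

```bash
python3 lev.py 6
python3 - <<'E'
from to import *
d=arm.get_image("top");np.savez("pics/t6.npz",**d)
cv2.imwrite("pics/t6.png",cv2.resize(d["frame"][120:240,210:370],None,fx=5,fy=5,interpolation=cv2.INTER_CUBIC))
show((rk(0,.09-.0535,.139),RACK[2]))
d=load("pics/w6.npz");cv2.imwrite("pics/w6c.png",cv2.resize(d["frame"][80:280,180:380],None,fx=3,fy=3,interpolation=cv2.INTER_CUBIC))
E
```

```text
t 14.03 pos [ 0.6074 -0.023   0.1394] head 0.1441 tilt [-0.  0. -1.] F [ 0.48  0.07 -5.1 ] w 0.234 j [-0.36  0.51  0.45  1.75 -0.26  0.94  0.34]
[-0.06121115  0.01060949 -0.01049021]
15 534 y [-9.  11.3] z [-28.2 -27.4]
21 555 y [-9.3 11.2] z [-28.2 -27.4]
27 564 y [-9.2 11.4] z [-28.1 -27.4]
33 498 y [-9.2 11.5] z [-32.1 -31.3]
39 1175 y [-13.4  15.5] z [-32.5 -31.3]
45 1232 y [-16.4  18.4] z [-32.4 -31.1]
51 792 y [-17.7  19.8] z [-32.6 -31.6]
57 916 y [-16.5  18.6] z [-32.7 -31.7]
63 1092 y [-13.1  15.3] z [-32.4 -31.5]
69 603 y [-8.8 10.8] z [-32.  -30.7]
wrist slope [ 3.37670405e-03 -2.74724955e+01]
scene -150 62 [-29.6 -28.1] 1.2
scene -135 84 [-29.5 -27.8] 1.5
scene -120 64 [-29.4 -28.1] 0.1
scene -105 74 [-30.  -28.2] 1.1
scene -90 67 [-29.7 -28.1] 0.6
scene -75 81 [-29.8 -27.9] 1.3
scene -60 70 [-29.6 -28.2] 1.0
scene -45 27 [-30.  -28.1] 1.6
scene 30 19 [-34.4 -32.5] -0.3
scene 45 41 [-33.3 -27.5] -5.2
scene 60 47 [-33.8 -32.1] 1.1
t 14.18 pos [ 0.6075 -0.023   0.1394] head 0.1441 tilt [-0.  0. -1.] F [-0.43  0.15 -4.81] w 0.236 j [-0.36  0.51  0.45  1.75 -0.26  0.94  0.34]
  slide [-0.3  0.5  0.4] roll -0.0001
```

View pics/w6c.png

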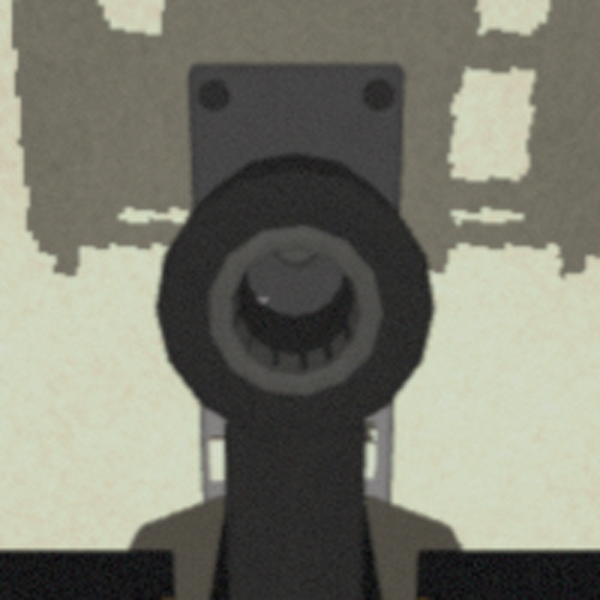

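View pics/s6.png

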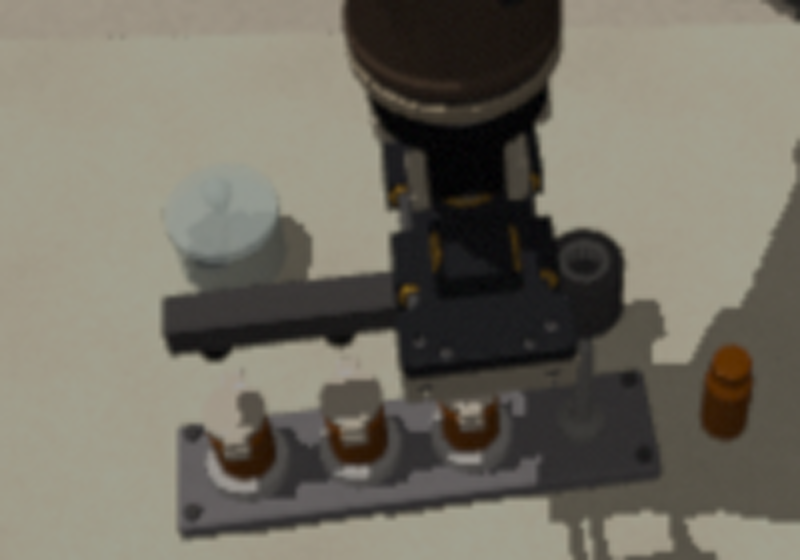

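View pics/t6.png

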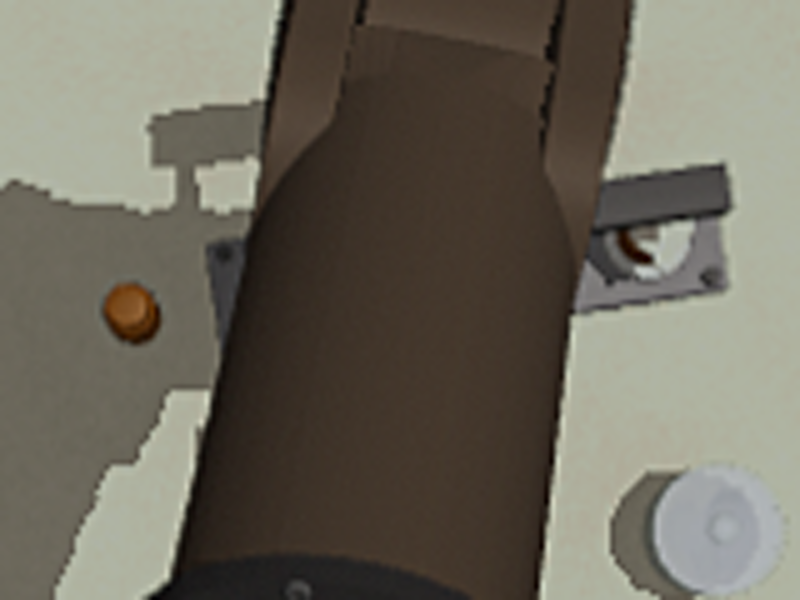

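Run:
```python
from rel import *
d=load("pics/w6.npz")
P=lambda c:(180+(c[0]+.5)/3-.5,80+(c[1]+.5)/3-.5)
print("hole",ray(d,P((295.5,311)),-32))
print("base end corners",ray(d,P((190,68)),123.4),ray(d,P((404,68)),123.4))
print("mid edges",ray(d,P((203,440)),123.4),ray(d,P((393,440)),123.4))
# scene check: project expected hole-top ring & post in scene
from to import rk
s=load("pics/s6.npz")
H=Rot.from_rotvec(d["rv"]).as_matrix()
for hx in(52.5,53.5,54.5):
    X=d["pos"]+H@np.array([hx,0,-32.1])/1000
    q=proj(s,[X])[0]; print("tool-based hole",hx,((q-[140,170]+.5)*4-.5).round(1))
X=rk(0,.09,.171); q=proj(s,[X])[0]; print("rack post+70",((q-[140,170]+.5)*4-.5).round(1))
g=cv2.resize(s["frame"][215:285,265:320],None,fx=8,fy=8,interpolation=cv2.INTER_CUBIC);cv2.imwrite("pics/s6c.png",g)
q=proj(s,[X])[0]; print(((q-[265,215]+.5)*8-.5).round(1), ((proj(s,[rk(0,.09,.101),rk(0,.09,.016)])-[265,215]+.5)*8-.5).round(1))
```

```text
hole [ 53.38287841   0.98793275 -32.        ]
base end corners [ 91.24870176 -29.64373486 123.4       ] [ 91.28119263  32.5431837  123.4       ]
mid edges [-23.95163072 -29.23132313 123.4       ] [-23.91858579  33.0429505  123.4       ]
tool-based hole 52.5 [584.7 262.3]
tool-based hole 53.5 [586.8 262.1]
tool-based hole 54.5 [588.9 261.8]
rack post+70 [586.4 263.6]
[173.3 167.7] [[170.3 326.7]
 [167.2 494.2]]
```

View pics/s6c.png

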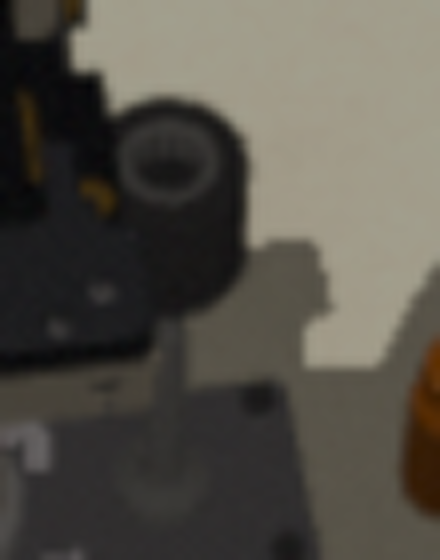

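Views: in the wrist crop the boss ring (296,311) is centred on the base, whose edges are at 190 and 404. In the scene crop the post stands right under the boss. In x the cameras put the hole 0.5–2 mm short; along the row they disagree by about ±1.2 mm around zero. I nudge +0.8 mm in tool y and settle.

Emit:
jog_arm([
  {"slide": [0,0.3,0],"roll": 0,"gripper": 0},
  {"slide": [0,0.6,0],"roll": 0,"gripper": 0},
  {"slide": [0,0.8,0],"roll": 0,"gripper": 0},
  {"slide": [0,0.8,0],"roll": 0,"gripper": 0},
  {"slide": [0,0.8,0],"roll": 0,"gripper": 0},
  {"slide": [0,0.8,0],"roll": 0,"gripper": 0},
  {"slide": [0,0.8,0],"roll": 0,"gripper": 0},
  {"slide": [0,0.8,0],"roll": 0,"gripper": 0},
  {"slide": [0,0.8,0],"roll": 0,"gripper": 0},
  {"slide": [0,0.8,0],"roll": 0,"gripper": 0},
])

```text
clock: 15.02
position: [0.6083, -0.0229, 0.1395]
ee_rot: [2.056, 2.376, 0.0]
force: [0.0, -0.3, -5.6]
width: 0.236
```

Run:
```python
from to import *
show((rk(0,.09-.0535,.139),RACK[2]))
d=arm.get_image("scene");cv2.imwrite("pics/s7.png",d["frame"])
```

```text
t 15.02 pos [ 0.6083 -0.0229  0.1395] head 0.1441 tilt [ 0.  0. -1.] F [ 0.03 -0.34 -5.56] w 0.236 j [-0.36  0.51  0.45  1.74 -0.26  0.94  0.34]
  slide [-0.3 -0.4  0.5] roll -0.0001
```

View pics/s7.png

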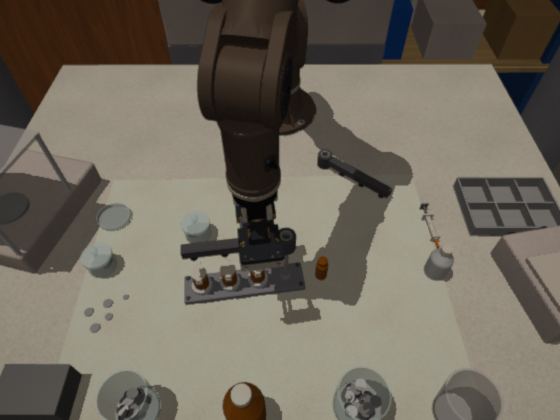

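The bar is held level over the row with its boss (287,240) over the post. Both jars (196,225) and (98,258), the amber vial (322,267), the dish (114,217), the syringe and the aluminium bottle are all in their starting places. Hand in.

```bash
python3 -c "
from cell import arm
print(arm.sign_off())"
```

```text
the job is handed in; nothing more can be done
None
```

I pressed the two open caps shut, then lifted the hold-down bar farthest to the robot's right by its balance point. I handed in while holding it level over the locating post, at about 15 s on the clock.

- **Caps:** The end cap was pressed with about 24 N. The middle one showed 12 N at its last reading, plus a brief extra 1 mm push. The fingers stopped at the closed-cap height (76.4–76.7 mm against 76.5 mm), and all three discs looked flat in the pictures afterwards.
- **Bar:** The grip is 55 N. Tilt measured under 0.004 rad in the wrist camera and about zero in the scene camera. Its heading matches the base within 0.001 rad.
- **Height:** The boss underside is about 30.5 mm above the post top.
- **Centring:** The position check puts the hole within about 0.5 mm of the post. The cameras disagreed by about ±1.2 mm along the row, so I left that direction alone. Across the row they put the hole 0.5–2 mm short, and I corrected by 0.8 mm. I did not repeat the wrist-camera check after that last nudge.
- **Bystanders:** The last scene picture shows the jars, aluminium bottle, amber vial, syringe and dish where they started.

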